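# Set the stop slat of a mosaic casting frame and button it down

### The job

Close the casting frame so that the panel can be poured, by pushing with the fingertips only: grip and lift nothing. Push the aluminium stop slat along the rails towards the laid mosaic until both of its ears have dropped fully into the notches, then push the two black turnbuttons round until each lies along its rail over the ear and locks it down. Do not touch the laid mosaic, and leave the tweezers and the loose pieces of glass where they lie.

Things in the scene. Friction and masses are not known exactly. Their poses are not given: they have to be found in the camera images.
- frame: Wooden casting frame, fixed. Board 150 (x) x 280 (y) mm on two bearers, its top (the bed) 46 mm above the table; two rails along y, 20 mm wide, centred at x = -65 (near) and +65 (far), tops 76 mm above the table. End bar as high as the rails at y = 122 to 140; the -y end is open. Origin: centre of the underside, on the table, z up. 'Frame' coordinates: its axes, in mm.
- slat: Loose aluminium slat, 0.11 to 0.2 kg, across the rails, axes near the frame's. Body 104 (x) x 16 (y) x 28 mm, 3 mm play at each end between the rails; ears 20 mm long, 16 wide, 10 high ride on the rails. Origin: mid length and width, level of the ears' undersides; flat top 10 mm above it, lower edge 18 below. Starts at frame y = -95 to -55, z = 76; in the notches at y = 9 to 15, z = 66, top flush.
- mosaic: The laid mosaic: coloured glass tesserae on paper, fixed to the bed between the notches and the end bar, 104 x 94 mm, top 52 mm above the table. Origin: middle of its underside, at frame x = 0, y = 73, z = 46 mm. Not to be touched.
- notch_near (a point): Middle of the floor of the notch across the near rail (frame x = -65, y = 12, z = 66 mm). The notch is 22 mm long (y = 1 to 23) and 10 mm deep; the slat's ear stops against its far wall. Nothing but friction keeps the slat from turning: push at mid length, and if one ear drops first, push behind the other end.
- notch_far (a point): Middle of the floor of the same notch across the far rail (frame x = +65, y = 12, z = 66 mm).
- button_near (a joint): Turnbutton on the near rail: black nylon arm 13 mm wide, its end 36 mm from the upright screw it turns on, 78 to 90 mm above the table. Angle in rad: 0 = along the rail, pointing to frame -y over the notch (locked, stop there); 1.57 = pointing outward to frame -x. Starts at 1.35 to 1.85, stop at 1.95. Stays where left; about 1.5 N at 28 mm turns it. Locks counter-clockwise seen from above.
- button_near_hinge (a point): Swivel axis of the near turnbutton, at rail-top height (frame x = -65, y = 38, z = 76 mm). Round heel of 7.5 mm radius. The arm cannot close over an ear that has not dropped; closed too early, it bars the slat.
- button_near_tip (a point): Middle of the end face of the near turnbutton's arm, 36 mm from its axis, 84 mm above the table.
- button_far (a joint): The same turnbutton on the far rail, mirrored: 0 = arm along the rail pointing to frame -y over the notch (locked); 1.57 = pointing outward to frame +x. Starts at 1.35 to 1.85. Locks clockwise seen from above.
- button_far_hinge (a point): Swivel axis of the far turnbutton, at rail-top height (frame x = +65, y = 38, z = 76 mm).
- button_far_tip (a point): Middle of the end face of the far turnbutton's arm, 36 mm from its axis, 84 mm above the table.
- tweezers: Loose steel tweezers lying flat on the table beyond the frame's end bar, 132 x 20 x 6 mm, long along their own x; origin at the middle of the underside. Leave alone.
- glass_green: Loose broken slab of green glass, 34 x 35 x 9 mm, on the table left of the frame; origin at the middle of its underside. Leave alone.
- glass_blue: Loose broken slab of blue glass, 37 x 36 x 10 mm, on the table left of the frame; origin at the middle of its underside. Leave alone.

How it is judged:
By the outcome, as a careful person would: the job done as asked, in the order asked, and still so for the second after the job is handed in, with the robot touching nothing.
It also fails if it takes over 64 s, if anything falls off the work surface, if the arm or the gripper's body presses on something with over 40 N, if the wrist force passes 120 N, or if a joint passes its speed limit or range.

### The arm

A 6-joint arm with a two-finger parallel gripper is mounted at the origin on a cart in front of the work surface, level with it; the furniture and walls round the work are solid. World frame = base frame: x ahead of the robot, y to its left, z up, the work surface at z = 0. Lengths are in mm, angles in degrees, forces in N, time in s.
With the tool pointing down it reaches from about 150 to 775 mm from the base axis. Payload 6.1 kg.
Tool frame: the origin (TCP) lies on the centre line of the jaws, within the pads' length; the fingertips stand 17 mm ahead of it and the grasp point (between the pads) lies 2 mm behind it; z points along the fingers, y is the line along which they close (so a half turn about z gives the same grasp; the last joint's range is limited). The gripper opens to 85 mm and grips with 20 to 120 N. Pads are 22 mm wide; open, the fingers measure 114 mm over their backs; the gripper's body (76 mm by 85 mm) begins 54 mm behind the grasp point. The pads swing forward as they close: fully open they stand 13 mm farther back than shut.
Start: joints at [-70.245, 7.208, -2.269, 80.523, 0, 90], TCP at [177.447, -494.086, 248.295] pointing down, gripper open.
Joint ranges: [-155.77, 155.77], [-54.66, 111.73], [-72.52, 77.12], [-102.08, 115.82], [-83.92, 84.16], [-180, 180]. Speed limits (degrees/s): [136.94, 136.94, 172.46, 180, 180, 180].

### API

Orientations are given as a 3x3 rotation matrix whose columns are the frame's x, y, z axes.
In Python, from bench import readout, cams, finish_job gives the robot as it stands.
- The arm moves only by the tool move_arm, never from a script. Its argument "plan" is a list of rows, each a list of 3 entries, a list of its own where there are three numbers: the shift along the tool's x, y, z in m, then the turn, a rotation vector about the tool's x, y, z in rad, then the finger opening in m, from 0 to 0.0854. A call has 1 to 8 rows; each row shifts and turns the commanded pose from where the row before left it, along the tool's axes as they then stand; what a row does not reach is not made up. A row lasts 1/8 s, in which the tool goes at most 62.5 mm and 10.7 degrees, less where a joint would pass 70% of its speed; a pose out of reach is approached as far as the arm can. A call with a gripper value outside its range is refused whole. The fingers move at their own pace and stop on an object; the grip force is fixed at half the most. Time passes only in rows, so rows that do not move let the fingers close. It gives the time, the measured TCP pose, the force, the opening and the grip force at its end, in the units of the state.
- readout.observe(): the state, without advancing time (a new reading comes with each control period).
- cams.grab_frame(name): name is "side" or "top" or "wrist"; returns the picture (400x640x3 uint8, blue, green, red); there is no depth.
- cams.camera_model(name): a dict with "fx", "fy", "cx", "cy" (pixels), "view" (4x4, takes a point from world to camera coordinates); the wrist camera has in their place "hand_eye" (4x4, takes a point from camera to tool coordinates, whose origin is the TCP and whose axes are the flange's). Camera axes: x right, y down, z forward; pixel columns grow to the right and rows downward; lengths in mm; the calibration is good to about 2 mm. The wrist camera is an equidistant fisheye: a pixel r from the principal point sees the ray r / f radians off the axis. A picture is of the moment at which its call begins: read the wrist's pose just before it. camera_model takes no time and is no camera call.
- finish_job(): hands the job in; it is judged then, once.
The state is a dict: "t": time; "joint_positions": joint angles; "dq": joint speeds; "joint_torque": joint torques, N m; "tcp_pos": TCP position; "tcp_rot": TCP orientation; "force": force on the tool from outside, world axes, zero at the start; "ft_torque": the same for the moment, N m; "width": opening from 0.0 (shut) to 1.0 (fully open); "grasp_force": force on a finger pad.
Only numpy, scipy, OpenCV 4.12 (cv2) and the standard library are available. Lean on these libraries where they do the work, as an engineer would, in place of code of your own. Each camera call takes 0.05 s, during which the arm holds its last target. There are 200 camera calls.

## Working session

There is one attempt and no reset: what is moved stays moved. The work goes in short steps, Python scripts to look and compute and a tool call to move; the robot and the scene stay as the last step left them, time stands still between calls to the robot, and variables do not carry over. Pictures are saved under pics/ and viewed, at most 10 in all, crops included, and the job is handed in when it is done.

Besides the shell and the picture viewer there is one more tool, called by a JSON object that holds its "op" and its "data". move_arm: Moves the arm, as the interface text tells. Its arguments: {"type":"object","properties":{"plan":{"type":"array","items":{"type":"array"}}},"required":["plan"]}

```bash
mkdir -p pics; ls; python3 - <<'E'
from bench import readout,cams
import cv2,numpy as np
np.set_printoptions(precision=3,suppress=True)
s=readout.observe();print(s)
for n in("top","side"):
    m=cams.camera_model(n);print(n,m)
    cv2.imwrite(f"pics/{n}0.png",cams.grab_frame(n))
print(cams.camera_model("wrist"))
E
```

```text
pics
{'t': 0.0, 'joint_positions': array([-70.245,   7.241,  -2.327,  80.523,   0.002,  90.001]), 'dq': array([ 0.065, -0.017, -0.119, -0.026, -0.007,  0.077]), 'joint_torque': array([ -0.001, -43.591,  35.293,   0.017,   0.   ,   0.   ]), 'tcp_pos': array([ 177.33 , -493.739,  247.524]), 'tcp_rot': array([[ 0.941,  0.338, -0.001],
       [ 0.338, -0.941,  0.002],
       [ 0.   , -0.002, -1.   ]]), 'force': array([0.088, 0.51 , 0.641]), 'ft_torque': array([ 0.01 , -0.004,  0.054]), 'grasp_force': 0.0, 'width': 0.9967807019394148}
top {'fx': 390.4029778644056, 'fy': 390.4029778644056, 'cx': 323.56251641358455, 'cy': 204.03146832250164, 'view': array([[ -0.006,  -1.   ,  -0.017, 227.59 ],
       [ -0.994,   0.008,  -0.105, 626.233],
       [  0.105,   0.016,  -0.994, 877.77 ],
       [  0.   ,   0.   ,   0.   ,   1.   ]])}
side {'fx': 451.33600130973485, 'fy': 451.33600130973485, 'cx': 320.1725278823639, 'cy': 194.3970888546011, 'view': array([[  -0.983,    0.181,   -0.   ,  580.725],
       [   0.157,    0.852,   -0.499, -248.246],
       [  -0.09 ,   -0.491,   -0.867, 1091.405],
       [   0.   ,    0.   ,    0.   ,    1.   ]])}
{'fx': 309.70691628693146, 'fy': 309.70691628693146, 'cx': 319.1398660939806, 'cy': 195.3578436947868, 'hand_eye': array([[  -0.   ,   -0.957,   -0.291,   73.139],
       [   1.   ,   -0.001,    0.001,    0.248],
       [  -0.001,   -0.291,    0.957, -123.895],
       [   0.   ,    0.   ,    0.   ,    1.   ]])}
```

View pics/top0.png

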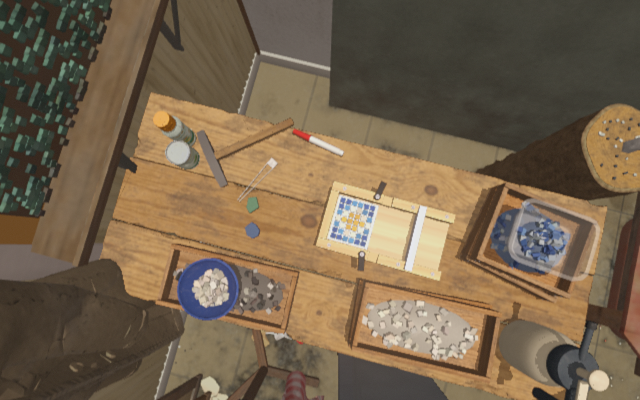

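View pics/side0.png

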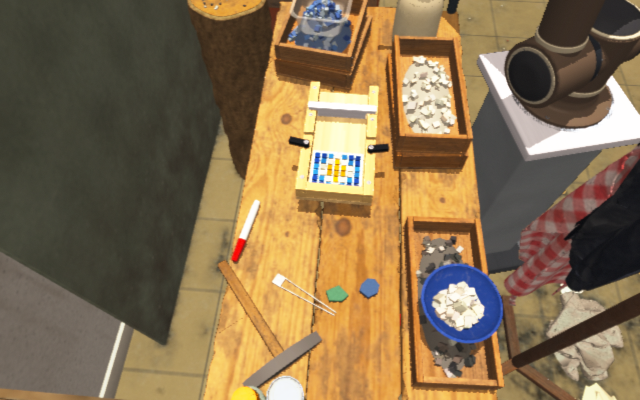

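The top view shows the frame: mosaic near (353,221), white slat from (420,208) to (409,270), near button (361,262), far button (380,190). The tweezers and glass pieces are well away to the left. The side view agrees.

```bash
cat > h.py <<'E'
import numpy as np,cv2
from bench import readout,cams
np.set_printoptions(precision=2,suppress=True)
def ray(n,uv):
    m=cams.camera_model(n);V=m["view"];R=V[:3,:3]
    d=np.array([(uv[0]-m["cx"])/m["fx"],(uv[1]-m["cy"])/m["fy"],1.])
    return -R.T@V[:3,3],R.T@d
def onz(n,uv,z):
    c,d=ray(n,uv);return (c+d*(z-c[2])/d[2])
E
python3 - <<'E'
from h import *
im=cv2.imread("pics/top0.png")
cv2.imwrite("pics/c.png",cv2.resize(im[170:290,305:465],None,fx=5,fy=5,interpolation=cv2.INTER_CUBIC))
hsv=cv2.cvtColor(im,cv2.COLOR_BGR2HSV)
roi=np.zeros(im.shape[:2],np.uint8);roi[175:285,312:460]=255
def comps(m,lo,hi,name,z):
    m=m&roi
    n,l,st,c=cv2.connectedComponentsWithStats(m)
    for i in range(1,n):
        if lo<st[i,4]<hi:
            r=cv2.minAreaRect(np.argwhere(l==i)[:,::-1].astype(np.float32))
            print(name,st[i,4],c[i],r,onz("top",c[i],z))
            print([onz("top",p,z)[:2] for p in cv2.boxPoints(r)])
comps(cv2.inRange(hsv,(0,0,190),(180,45,255)),150,2000,"slat",86)
comps(cv2.inRange(hsv,(0,0,0),(180,255,85)),30,400,"btn",90)
b=cv2.morphologyEx(cv2.inRange(hsv,(90,80,60),(130,255,255))&roi,cv2.MORPH_CLOSE,np.ones((13,13)))
comps(b,300,9000,"mos",52)
E
```

```text
slat 1064 [352.72 221.76] ((352.7232971191406, 221.7025146484375), (41.75411605834961, 46.183753967285156), 15.642248153686523) [582.89 158.52  86.  ]
[array([547.12, 216.49]), array([644.86, 188.26]), array([619.13, 100.14]), array([522.14, 129.23])]
slat 487 [415.48 238.06] ((415.5000305175781, 238.00001525878906), (7.276068687438965, 66.69729614257812), 14.03624439239502) [546.37  22.57  86.  ]
[array([478.95,  49.61]), array([619.13,  10.29]), array([615.11,  -5.01]), array([475.1 ,  34.53])]
mos 604 [352.24 221.63] ((352.43841552734375, 221.6217803955078), (34.151363372802734, 40.03952407836914), 15.52410888671875) [585.2  157.63  52.  ]
[array([552.1 , 207.15]), array([640.19, 181.83]), array([618.51, 106.89]), array([530.97, 132.85])]
```

View pics/c.png

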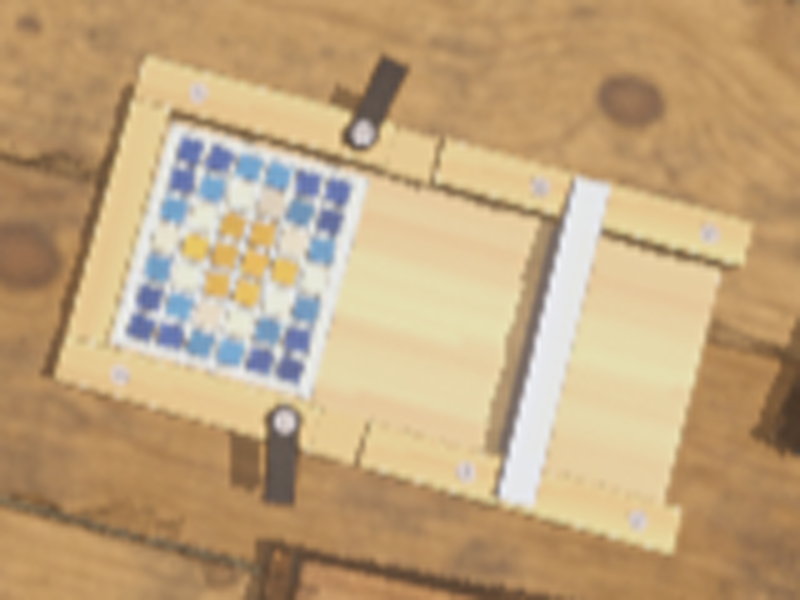

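Crop (5x): screws at (363,132) far and (285,421) near, arm tips at (393,64) and (281,500). The rail ends and slat are clear.

```bash
python3 - <<'E'
from h import *
g=lambda x,y,z:onz("top",(305+(x-2)/5,170+(y-2)/5),z)
hf,hn=g(363,132,91),g(285,421,91);tf,tn=g(396,66,90),g(281,502,90)
ex=(hf-hn)[:2];print("hinges",hf,hn,np.linalg.norm(ex))
# rail outer corners z=76
c=[g(752,224,76),g(675,553,76),g(52,375,76),g(148,57,76)]
for p in c:print(p)
print([np.linalg.norm(c[i]-c[(i+1)%4]) for i in range(4)])
mid=sum(c)/4; a1=np.degrees(np.arctan2(*ex[::-1]));
l=(c[2]+c[3]-c[0]-c[1])[:2];a2=np.degrees(np.arctan2(*l[::-1]))-90
w=(c[0]+c[3]-c[1]-c[2])[:2];a3=np.degrees(np.arctan2(*w[::-1]))
print("yaw",a1,a2,a3,"mid",mid)
mos=onz("top",(352.6,221.7),52)[:2]
y=np.radians(a2);R=np.array([[np.cos(y),-np.sin(y)],[np.sin(y),np.cos(y)]])
print("org from mid",mid[:2],"mosaic",mos-R@[0,73],"hinge",(hf+hn)[:2]/2-R@[0,38])
o=((mid[:2])+(mos-R@[0,73])+(hf+hn)[:2]/2-R@[0,38])/3
s=onz("top",(415.5,238),86)[:2]
for n,p in(("slat",s),("s1",g(592,180,86)[:2]),("s2",g(517,503,86)[:2]),("hf",hf[:2]),("hn",hn[:2]),("tf",tf[:2]),("tn",tn[:2])):print(n,R.T@(p-o))
print(o)
E
```

```text
hinges [638.7 104.4  91. ] [513.19 140.63  91.  ] 130.62870300428636
[598.09 -68.33  76.  ]
[454.84 -29.06  76.  ]
[533.63 241.83  76.  ]
[675.31 198.14  76.  ]
[np.float64(148.52888657086245), np.float64(282.1168454033677), np.float64(148.2606260994106), np.float64(277.43271219857405)]
yaw -16.10390921308643 -16.188522124385855 -16.234275777237546 mid [565.47  85.65  76.  ]
org from mid [565.47  85.65] mosaic [564.68  86.7 ] hinge [565.35  86.02]
slat [ -0.2  -66.29]
s1 [ 72.92 -64.43]
s2 [-71.7  -68.02]
hf [65.52 38.05]
hn [-65.11  37.86]
tf [97.89 31.59]
tn [-98.97  30.33]
[565.16  86.12]
```

{"op": "move_arm", "data": {"plan": [[[0,0,-0.028],[0,0,-0.157],0.05],[[0,0,-0.028],[0,0,-0.157],0.05],[[0,0,-0.028],[0,0,-0.157],0.05],[[0,0,-0.028],[0,0,-0.157],0.05],[[0,0,-0.028],[0,0,-0.157],0.05],[[0,0,-0.028],[0,0,-0.157],0.05]]}}

```text
t: 0.85
tcp_pos: [177.4, -493.9, 416.8]
tcp_rot: [[0.275, 0.961, -0.0], [0.961, -0.275, 0.001], [0.001, -0.0, -1.0]]
force: [0.8, -0.9, -0.8]
width: 0.584
grasp_force: 0.0
```

{"op": "move_arm", "data": {"plan": [[[0.047,0.0176,0],[0,0,0],0.05],[[0.047,0.0176,0],[0,0,0],0.05],[[0.047,0.0176,0],[0,0,0],0.05],[[0.047,0.0176,0],[0,0,0],0.05],[[0.047,0.0176,0],[0,0,0],0.05],[[0.047,0.0176,0],[0,0,0],0.05]]}}

```text
t: 1.6
tcp_pos: [358.5, -251.5, 416.1]
tcp_rot: [[0.28, 0.96, -0.0], [0.96, -0.28, 0.0], [0.0, -0.0, -1.0]]
force: [1.1, -1.3, 1.1]
width: 0.585
grasp_force: 0.0
```

{"op": "move_arm", "data": {"plan": [[[0.047,0.0176,0],[0,0,0],0.05],[[0.047,0.0176,0],[0,0,0],0.05],[[0.047,0.0176,0],[0,0,0],0.05],[[0.047,0.0176,0],[0,0,0],0.05],[[0.047,0.0176,0],[0,0,0],0.05],[[0.047,0.0176,0],[0,0,0],0.05],[[0,0,0],[0,0,0],0.05]]}}

```text
t: 2.48
tcp_pos: [539.9, -9.3, 414.3]
tcp_rot: [[0.276, 0.961, -0.003], [0.961, -0.276, 0.0], [-0.0, -0.003, -1.0]]
force: [-0.6, 0.3, -0.2]
width: 0.584
grasp_force: 0.0
```

{"op": "move_arm", "data": {"plan": [[[0,-0.002,0.05],[0,0,0],0.05],[[0,0,0.06],[0,0,0],0.05],[[0,0,0.06],[0,0,0],0.05],[[0,0,0.06],[0,0,0],0.05],[[0,0,0.055],[0,0,0],0.05],[[0,0,0],[0,0,0],0.05]]}}

```text
t: 3.22
tcp_pos: [532.5, -11.9, 127.3]
tcp_rot: [[0.281, 0.96, -0.009], [0.96, -0.281, 0.0], [-0.003, -0.009, -1.0]]
force: [-0.1, 0.0, 0.8]
width: 0.586
grasp_force: 0.0
```

```bash
python3 - <<'E'
from h import *
w=cams.grab_frame("wrist");s=cams.grab_frame("side")
cv2.imwrite("pics/w1.png",np.vstack([cv2.resize(w,(480,300)),cv2.resize(s[60:220,240:496],(480,300))]))
E
```

```text
(no output)
```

View pics/w1.png

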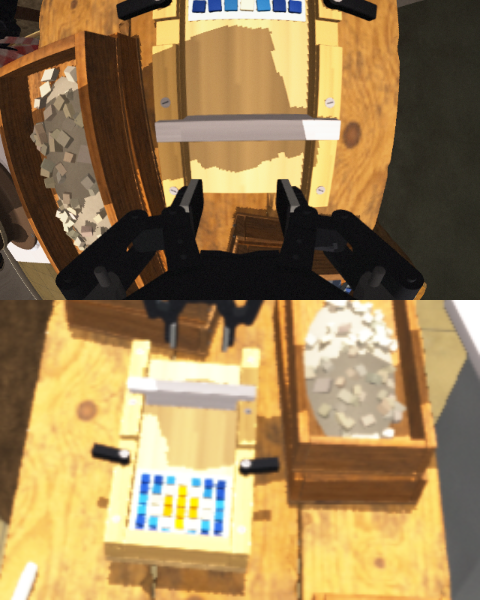

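The slat spans the rails squarely, and both fingers stand behind it between the rails. Descending.

{"op": "move_arm", "data": {"plan": [[[0,0.004,0.023],[0,0,0],0.05],[[0,0,0.023],[0,0,0],0.05],[[0,0,0],[0,0,0],0.05]]}}

```text
t: 3.7
tcp_pos: [541.1, -12.6, 87.0]
tcp_rot: [[0.28, 0.96, 0.002], [0.96, -0.28, -0.0], [0.0, 0.002, -1.0]]
force: [0.1, 0.7, 0.4]
width: 0.585
grasp_force: 0.0
```

{"op": "move_arm", "data": {"plan": [[[0.006,0,0],[0,0,0],0.05],[[0.006,0,0],[0,0,0],0.05],[[0.006,0,0],[0,0,0],0.05],[[0.006,0,0],[0,0,0],0.05],[[0.006,0,0],[0,0,0],0.05],[[0.006,0,0],[0,0,0],0.05]]}}

```text
t: 4.45
tcp_pos: [550.3, 22.5, 85.2]
tcp_rot: [[0.28, 0.96, -0.0], [0.96, -0.28, -0.0], [-0.0, -0.0, -1.0]]
force: [-0.1, -0.5, 0.8]
width: 0.585
grasp_force: 0.5
```

{"op": "move_arm", "data": {"plan": [[[-0.003,0,0],[0,0,0],0.05],[[0,-0.003,0.007],[0,0,0],0.05],[[0.007,0,0],[0,0,0],0.05],[[0.008,0,0],[0,0,0],0.05],[[0.008,0,0],[0,0,0],0.05],[[0.008,0,0],[0,0,0],0.05],[[0.008,0,0],[0,0,0],0.05],[[0,0,0],[0,0,0],0.05]]}}

```text
t: 5.45
tcp_pos: [557.7, 58.3, 78.3]
tcp_rot: [[0.279, 0.96, 0.0], [0.96, -0.279, 0.0], [0.0, 0.0, -1.0]]
force: [-0.7, -0.5, -0.9]
width: 0.585
grasp_force: 0.0
```

```bash
cat >> h.py <<'E'
O=np.array([565.2,86.1]);y=np.radians(-16.2);R=np.array([[np.cos(y),-np.sin(y)],[np.sin(y),np.cos(y)]])
def fr(p):return R.T@(np.asarray(p)[:2]-O)
def px(n,x,y,z):
    m=cams.camera_model(n);q=m["view"]@np.r_[R@[x,y]+O,z,1];return m["fx"]*q[0]/q[2]+m["cx"],m["fy"]*q[1]/q[2]+m["cy"]
E
python3 - <<'E'
from h import *
s=readout.observe();print(fr(s["tcp_pos"]),s["tcp_pos"][2])
t=cams.grab_frame("top");s=cams.grab_frame("side")
cv2.imwrite("pics/p2.png",np.vstack([cv2.resize(t[175:285,305:465],(550,378)),cv2.resize(s[80:204,280:400],None,fx=1.7,fy=1.7) if 0 else cv2.resize(s[90:190,285:535],(550,220))]))
E
```

```text
[  0.57 -28.81] 78.33446552710414
```

View pics/p2.png

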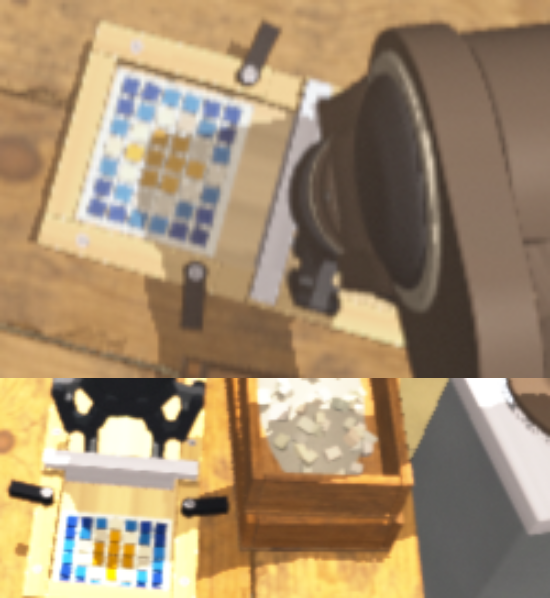

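The slat is square and about 20 mm short of the notches, with both fingers behind it.

{"op": "move_arm", "data": {"plan": [[[0.006,0,0],[0,0,0],0.05],[[0.006,0,0],[0,0,0],0.05],[[0.003,0,0],[0,0,0],0.05],[[0.003,0,0],[0,0,0],0.05],[[0.002,0,0],[0,0,0],0.05],[[0,0,0],[0,0,0],0.05]]}}

```text
t: 6.3
tcp_pos: [563.1, 76.9, 78.3]
tcp_rot: [[0.28, 0.96, 0.0], [0.96, -0.28, 0.0], [0.0, 0.0, -1.0]]
force: [-0.4, 0.7, 0.0]
width: 0.588
grasp_force: 0.0
```

```bash
cat > look.py <<'E'
from h import *
import sys
s=readout.observe();print(fr(s["tcp_pos"]),s["tcp_pos"][2],s["force"])
im=cams.grab_frame("side");cv2.imwrite(f"pics/s_{sys.argv[1]}.png",im)
for z in(76,86):
    print(z,[np.round(px("side",x,y,z),1) for x,y in((-72,20),(72,20),(-72,4),(72,4))])
cv2.imwrite("pics/"+sys.argv[1]+".png",cv2.resize(im[85:185,275:405],None,fx=6,fy=6,interpolation=cv2.INTER_CUBIC))
E
python3 look.py p3
```

```text
[ 0.55 -9.42] 78.299399054833 [-0.37  0.72  0.03]
76 [array([374.2, 145. ]), array([304. , 139.3]), array([374.6, 138.7]), array([304.9, 133.1])]
86 [array([374.8, 142.1]), array([303.8, 136.3]), array([375.1, 135.8]), array([304.8, 130.1])]
```

View pics/p3.png

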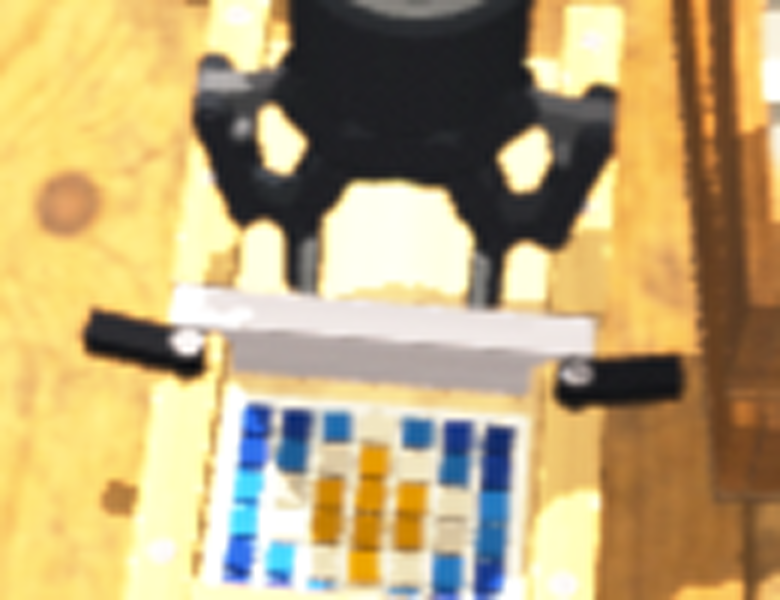

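Ears: top faces at crop rows ~288–318 (far) and ~315–352 (near), matching a top at z = 76, i.e. dropped at both ends. A slight nudge forward, then back off, lift and check.

{"op": "move_arm", "data": {"plan": [[[0.001,0,0],[0,0,0],0.05],[[0.0015,0,0],[0,0,0],0.05],[[0,0,0],[0,0,0],0.05]]}}

```text
t: 6.72
tcp_pos: [563.8, 79.2, 78.3]
tcp_rot: [[0.28, 0.96, 0.0], [0.96, -0.28, 0.0], [0.0, 0.0, -1.0]]
force: [-0.1, 0.4, -0.2]
width: 0.585
grasp_force: 0.1
```

{"op": "move_arm", "data": {"plan": [[[-0.012,0,0],[0,0,0],0.05],[[0,0,-0.04],[0,0,0],0.05],[[-0.03,0,-0.05],[0,0,0],0.0],[[-0.05,0,-0.03],[0,0,0],0.0],[[-0.03,0,0],[0,0,0],0.0],[[0,0,0],[0,0,0],0.0],[[0,0,0],[0,0,0],0.0]]}}

```text
t: 7.6
tcp_pos: [529.4, -38.1, 198.0]
tcp_rot: [[0.281, 0.96, -0.0], [0.96, -0.281, 0.0], [0.0, -0.0, -1.0]]
force: [0.1, 0.9, -0.1]
width: -0.002
grasp_force: 0.0
```

```bash
python3 - <<'E'
from h import *
s=readout.observe();print(fr(s["tcp_pos"]),s["tcp_pos"][2],s["force"],s["width"])
a=cams.grab_frame("wrist");b=cams.grab_frame("side");
cv2.imwrite("pics/p4.png",np.vstack([cv2.resize(a[0:200,130:510],(700,368)),cv2.resize(b[115:155,275:405],(700,215),interpolation=cv2.INTER_CUBIC)]))
E
```

```text
[   0.24 -129.22] 198.04598819291425 [ 0.13  0.94 -0.05] -0.0022232052359028465
```

View pics/p4.png

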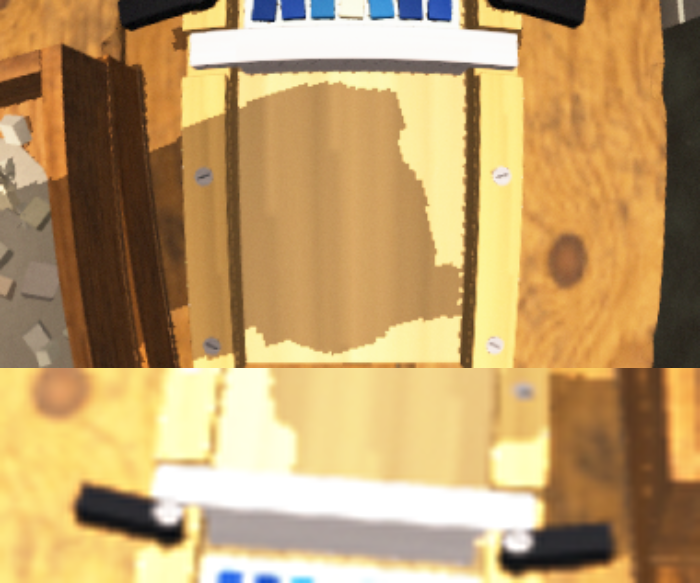

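The slat lies level, its ears inside the notches at both ends with a sliver of gap behind. Next is the near button. I'll check the stone box's rim height first.

```bash
python3 - <<'E'
from h import *
for a,b in(((357,282),(397,150)),((357,282),(397,160))):
    c1,d1=ray("top",a);c2,d2=ray("side",b)
    t=np.linalg.lstsq(np.c_[d1,-d2],c2-c1,rcond=None)[0]
    p,q=c1+d1*t[0],c2+d2*t[1];print(p,q,fr((p+q)/2))
E
```

```text
[452.14 150.68  79.01] [460.19 147.43  78.48] [-122.27   30.04]
[448.44 148.01  39.15] [453.72 145.84  38.8 ] [-126.56   26.57]
```

{"op": "move_arm", "data": {"plan": [[[0.045,-0.025,0],[0,0,0],0.0],[[0.045,-0.025,0],[0,0,0],0.0],[[0.045,-0.025,0],[0,0,0],0.0],[[0.05,-0.027,0],[0,0,0],0.0],[[0,0,0],[0,0,0],0.0]]}}

```text
t: 8.32
tcp_pos: [482.3, 172.2, 197.8]
tcp_rot: [[0.273, 0.962, -0.001], [0.962, -0.273, 0.0], [0.0, -0.001, -1.0]]
force: [0.4, -0.5, 0.8]
width: -0.002
grasp_force: 0.0
```

{"op": "move_arm", "data": {"plan": [[[-0.002,0.001,0.04],[0,0,0],0.0],[[0,0,0.04],[0,0,0],0.0],[[0,0,0.018],[0,0,0],0.0],[[0,0,0],[0,0,0],0.0]]}}

```text
t: 8.82
tcp_pos: [482.7, 165.4, 98.6]
tcp_rot: [[0.28, 0.96, -0.004], [0.96, -0.28, -0.001], [-0.002, -0.003, -1.0]]
force: [-0.3, -0.1, 0.8]
width: -0.002
grasp_force: 0.0
```

```bash
python3 look.py p5; python3 - <<'E'
import cv2
from h import *
t=cams.grab_frame("wrist");s=cv2.imread("pics/p5.png")
cv2.imwrite("pics/p6.png",np.hstack([cv2.resize(s,(390,300)),cv2.resize(t,(400,300))]))
E
```

```text
[-101.33   53.19] 98.59913964133746 [-0.29 -0.13  0.8 ]
76 [array([374.2, 145. ]), array([304. , 139.3]), array([374.6, 138.7]), array([304.9, 133.1])]
86 [array([374.8, 142.1]), array([303.8, 136.3]), array([375.1, 135.8]), array([304.8, 130.1])]
```

View pics/p6.png

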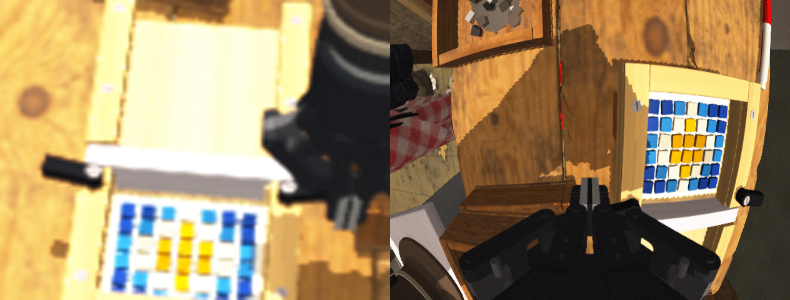

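The closed fingertip is just on the +y side of the near button, clear of the mosaic and the stone box. Sweeping the arc.

{"op": "move_arm", "data": {"plan": [[[-0.004,0.003,0],[0,0,0],0.0],[[-0.006,0.002,0],[0,0,0],0.0],[[-0.006,0.002,0],[0,0,0],0.0],[[-0.005,0.004,0],[0,0,0],0.0],[[-0.003,0.003,0],[0,0,0],0.0],[[-0.002,0.004,0],[0,0,0],0.0],[[0,0,0],[0,0,0],0.0]]}}

```text
t: 9.8
tcp_pos: [494.1, 135.4, 100.4]
tcp_rot: [[0.281, 0.96, 0.0], [0.96, -0.281, -0.001], [-0.001, 0.0, -1.0]]
force: [-3.1, -2.4, 4.3]
width: -0.001
grasp_force: 2.9
```

{"op": "move_arm", "data": {"plan": [[[-0.001,0.002,0],[0,0,0],0.0],[[-0.001,0.002,0],[0,0,0],0.0],[[0,0,0],[0,0,0],0.0]]}}

```text
t: 10.18
tcp_pos: [497.3, 133.0, 100.5]
tcp_rot: [[0.28, 0.96, 0.0], [0.96, -0.28, 0.0], [0.0, 0.0, -1.0]]
force: [-3.6, 0.1, 5.4]
width: 0.001
grasp_force: 3.3
```

```bash
python3 look.py p7; python3 - <<'E'
from h import *
im=cams.grab_frame("top")
cv2.imwrite("pics/t7.png",im)
E
```

```text
[-78.28  26.08] 100.46072559609777 [-3.59  0.06  5.44]
76 [array([374.2, 145. ]), array([304. , 139.3]), array([374.6, 138.7]), array([304.9, 133.1])]
86 [array([374.8, 142.1]), array([303.8, 136.3]), array([375.1, 135.8]), array([304.8, 130.1])]
```

View pics/p7.png

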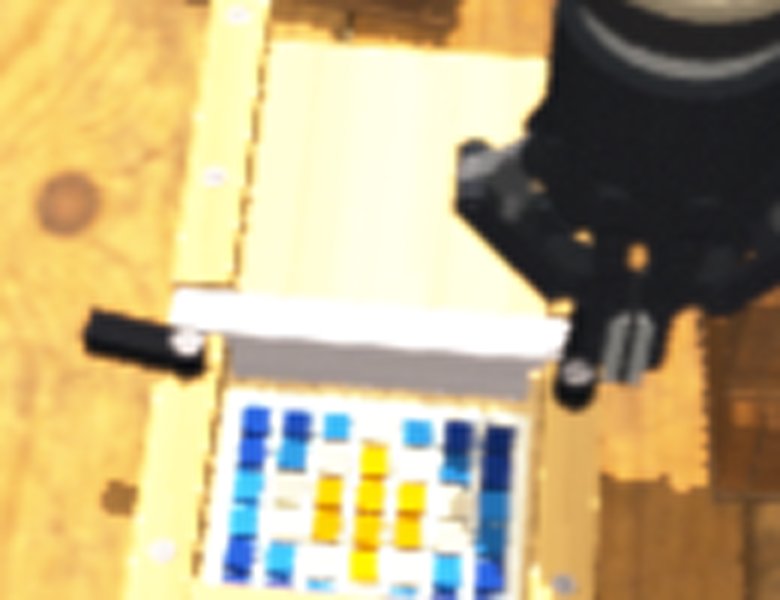

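The near arm now lies almost along the rail over the ear, screw at (577,372), pointing up in the image. A little more push to its stop.

{"op": "move_arm", "data": {"plan": [[[0,0.0015,-0.001],[0,0,0],0.0],[[0,0.0015,0],[0,0,0],0.0],[[0,0.001,0],[0,0,0],0.0],[[0,0,0],[0,0,0],0.0]]}}

```text
t: 10.78
tcp_pos: [498.9, 132.0, 100.6]
tcp_rot: [[0.28, 0.96, -0.005], [0.96, -0.28, 0.001], [-0.001, -0.005, -1.0]]
force: [-9.8, 1.7, 3.8]
width: 0.002
grasp_force: 5.2
```

{"op": "move_arm", "data": {"plan": [[[0.004,-0.013,0],[0,0,0],0.0],[[0,0,-0.045],[0,0,0],0.0],[[0,0,-0.045],[0,0,0],0.0],[[0.007,0.047,0],[0,0,0],0.0],[[0.007,0.047,0],[0,0,0],0.0],[[0.007,0.047,0],[0,0,0],0.0],[[0.007,0.045,0],[0,0,0],0.0],[[0,0,0],[0,0,0],0.0]]}}

```text
t: 11.78
tcp_pos: [678.6, 113.8, 189.0]
tcp_rot: [[0.281, 0.96, -0.0], [0.96, -0.281, -0.001], [-0.001, -0.0, -1.0]]
force: [-1.4, -0.2, -0.6]
width: 0.003
grasp_force: 0.0
```

```bash
python3 look.py p8 | head -1
```

```text
[101.15  58.25] 188.9667524807314 [-1.4  -0.18 -0.55]
```

{"op": "move_arm", "data": {"plan": [[[-0.002,-0.003,0.04],[0,0,0],0.0],[[0,0,0.035],[0,0,0],0.0],[[0,0,0.012],[0,0,0],0.0],[[0,0,0],[0,0,0],0.0],[[0,0,0],[0,0,0],0.0]]}}

```text
t: 12.45
tcp_pos: [673.3, 113.3, 106.4]
tcp_rot: [[0.28, 0.96, 0.003], [0.96, -0.28, 0.0], [0.001, 0.003, -1.0]]
force: [-0.5, -1.5, 0.1]
width: -0.003
grasp_force: 0.0
```

```bash
python3 look.py p9 | head -1
```

```text
[96.19 56.28] 106.40037896123815 [-0.52 -1.49  0.11]
```

View pics/p9.png

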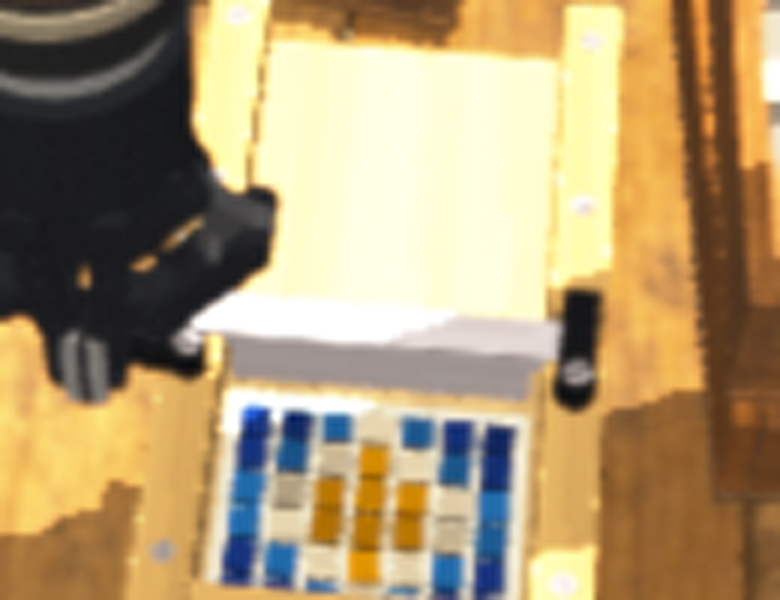

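The near button is locked along its rail, arm from (583,292) to (575,400). The fingertip is on the +y side of the far arm, 6 mm too high. I'll lower it and sweep.

{"op": "move_arm", "data": {"plan": [[[0,0,0.006],[0,0,0],0.0],[[-0.007,-0.001,0],[0,0,0],0.0],[[-0.006,-0.002,0],[0,0,0],0.0],[[-0.006,-0.002,0],[0,0,0],0.0],[[-0.005,-0.004,0],[0,0,0],0.0],[[-0.003,-0.003,0],[0,0,0],0.0],[[-0.002,-0.004,0],[0,0,0],0.0],[[0,0,0],[0,0,0],0.0]]}}

```text
t: 13.5
tcp_pos: [650.4, 89.3, 100.5]
tcp_rot: [[0.281, 0.96, 0.005], [0.96, -0.281, -0.0], [0.001, 0.004, -1.0]]
force: [4.1, -0.4, 6.4]
width: -0.003
grasp_force: 3.3
```

{"op": "move_arm", "data": {"plan": [[[-0.001,-0.002,0],[0,0,0],0.0],[[-0.001,-0.002,0],[0,0,0],0.0],[[0,-0.001,0],[0,0,0],0.0],[[0,0,0],[0,0,0],0.0]]}}

```text
t: 14.0
tcp_pos: [648.8, 89.1, 100.7]
tcp_rot: [[0.281, 0.96, 0.011], [0.96, -0.281, 0.0], [0.004, 0.011, -1.0]]
force: [17.7, 1.3, -1.6]
width: -0.0
grasp_force: 9.1
```

```bash
python3 look.py p10 | head -1
```

```text
[79.43 26.24] 100.66193714504796 [17.66  1.35 -1.63]
```

The force has jumped at the stop. I'll back off, go up and clear, then check.

{"op": "move_arm", "data": {"plan": [[[0.003,0.014,0],[0,0,0],0.0],[[0,0,-0.045],[0,0,0],0.0],[[0,0,-0.05],[0,0,0],0.0],[[-0.05,0,-0.03],[0,0,0],0.0],[[-0.055,0,0],[0,0,0],0.0],[[-0.055,0,0],[0,0,0],0.0],[[0,0,0],[0,0,0],0.0]]}}

```text
t: 14.92
tcp_pos: [611.0, -68.7, 223.5]
tcp_rot: [[0.285, 0.959, -0.002], [0.959, -0.285, -0.001], [-0.001, -0.002, -1.0]]
force: [0.5, -0.7, -0.8]
width: -0.003
grasp_force: 0.0
```

```bash
python3 - <<'E'
from h import *
t=cams.grab_frame("top");s=cams.grab_frame("side")
cv2.imwrite("pics/fin.png",np.vstack([cv2.resize(t[170:290,300:460],(400,300),interpolation=cv2.INTER_CUBIC),cv2.resize(s[110:190,285:390],(400,300),interpolation=cv2.INTER_CUBIC)]))
# button angles from side view: dark blobs near each hinge
hsv=cv2.cvtColor(s,cv2.COLOR_BGR2HSV)
for x in(-65,65):
    h=np.array(px("side",x,38,90));m=np.zeros(s.shape[:2],np.uint8);cv2.circle(m,tuple(int(round(v)) for v in h),22,255,-1)
    m&=cv2.inRange(hsv,(0,0,0),(180,255,75))
    n,l,st,c=cv2.connectedComponentsWithStats(m);i=1+np.argmax(st[1:,4])
    p=fr(onz("side",c[i],86));print(x,st[i],"centroid frame",p)
E
```

```text
-65 [369 134   5  10  43] centroid frame [-64.37  12.37]
65 [303 129   5  10  45] centroid frame [70.13 11.85]
```

View pics/fin.png

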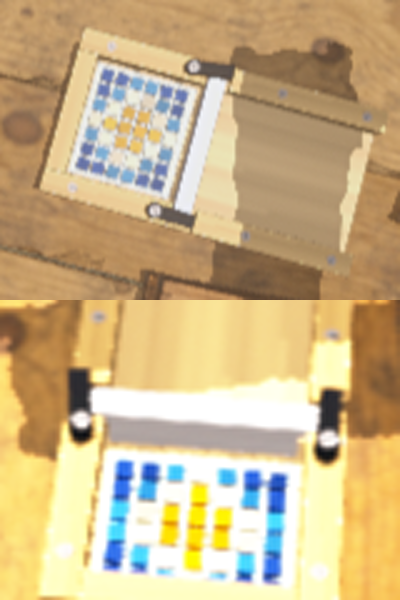

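```bash
python3 - <<'E'
from h import *
for n in("top","side"):
    im=cams.grab_frame(n);g=cv2.resize(im,None,fx=4,fy=4,interpolation=cv2.INTER_CUBIC);hsv=cv2.cvtColor(g,cv2.COLOR_BGR2HSV)
    for x in(-65,65):
        h=np.array(px(n,x,24,90));m=np.zeros(g.shape[:2],np.uint8);cv2.circle(m,tuple(int(round(v*4)) for v in h),56,255,-1)
        d=m&cv2.inRange(hsv,(0,0,0),(180,255,105))
        k,l,st,c=cv2.connectedComponentsWithStats(d);i=1+np.argmax(st[1:,4])
        P=np.array([fr(onz(n,((u+.5)/4-.5,(v+.5)/4-.5),90)) for v,u in np.argwhere(l==i)])
        # centreline: mean x per y bin
        b=[(q,P[abs(P[:,1]-q)<2.5,0]) for q in range(0,40,5)]
        print(n,x,[(q,round((a.min()+a.max())/2,1),round(np.ptp(a),1)) for q,a in b if len(a)>3],"y",P[:,1].min(),P[:,1].max())
E
```

```text
top -65 [(5, np.float64(-65.7), np.float64(8.5)), (10, np.float64(-65.5), np.float64(8.6)), (15, np.float64(-65.4), np.float64(8.3)), (20, np.float64(-65.2), np.float64(8.6)), (25, np.float64(-65.3), np.float64(9.3)), (30, np.float64(-65.2), np.float64(8.6))] y 3.944833331471326 31.364727232435325
top 65 [(5, np.float64(69.6), np.float64(13.2)), (10, np.float64(69.2), np.float64(12.6)), (15, np.float64(67.8), np.float64(10.3)), (20, np.float64(66.7), np.float64(11.0)), (25, np.float64(66.2), np.float64(11.3)), (30, np.float64(65.6), np.float64(10.0))] y 4.020411372864366 32.964902949910126
side -65 [(5, np.float64(-64.5), np.float64(9.5)), (10, np.float64(-64.7), np.float64(11.6)), (15, np.float64(-64.7), np.float64(11.6)), (20, np.float64(-64.0), np.float64(8.7)), (25, np.float64(-64.1), np.float64(9.1)), (30, np.float64(-63.6), np.float64(9.0))] y 2.566686322565417 29.30234314866871
side 65 [(0, np.float64(71.3), np.float64(8.2)), (5, np.float64(71.0), np.float64(10.4)), (10, np.float64(69.7), np.float64(12.3)), (15, np.float64(69.3), np.float64(11.8)), (20, np.float64(69.0), np.float64(10.2)), (25, np.float64(68.2), np.float64(10.7)), (30, np.float64(67.8), np.float64(10.2))] y 1.6563543880485376 31.343815052738805
```

Near button is closed, within about 1°; the far one is still about 8° open. I'll push it again nearer its tip.

{"op": "move_arm", "data": {"plan": [[[0.05,0.003,0],[0,0,0],0.0],[[0.05,0.003,0],[0,0,0],0.0],[[0.05,0.003,0],[0,0,0],0.0],[[0,0,0.04],[0,0,0],0.0],[[0,0,0.04],[0,0,0],0.0],[[0,0,0.03],[0,0,0],0.0],[[0,0,0.009],[0,0,0],0.0],[[0,0,0],[0,0,0],0.0]]}}

```text
t: 16.12
tcp_pos: [663.7, 76.8, 104.2]
tcp_rot: [[0.279, 0.96, -0.001], [0.96, -0.279, -0.0], [-0.0, -0.001, -1.0]]
force: [0.5, 0.1, 0.7]
width: 0.003
grasp_force: 0.0
```

```bash
python3 look.py p11 | head -1
```

```text
[97.17 18.56] 104.22762634191035 [0.46 0.1  0.72]
```

{"op": "move_arm", "data": {"plan": [[[-0.004,-0.006,0.002],[0,0,0],0.0],[[0,-0.006,0],[0,0,0],0.0],[[0,-0.003,0],[0,0,0],0.0],[[0,-0.002,0],[0,0,0],0.0],[[0,0,0],[0,0,0],0.0]]}}

```text
t: 16.8
tcp_pos: [646.5, 76.9, 102.6]
tcp_rot: [[0.28, 0.96, 0.001], [0.96, -0.28, 0.0], [0.0, 0.001, -1.0]]
force: [0.3, 0.2, 1.3]
width: -0.003
grasp_force: 0.4
```

{"op": "move_arm", "data": {"plan": [[[0,-0.0015,0],[0,0,0],0.0],[[0,-0.0015,0],[0,0,0],0.0],[[0,0,0],[0,0,0],0.0]]}}

```text
t: 17.18
tcp_pos: [645.4, 77.2, 102.6]
tcp_rot: [[0.281, 0.96, 0.004], [0.96, -0.281, -0.001], [-0.0, 0.004, -1.0]]
force: [7.4, -2.4, -2.1]
width: 0.0
grasp_force: 3.8
```

{"op": "move_arm", "data": {"plan": [[[0,-0.0015,0],[0,0,0],0.0],[[0,-0.001,0],[0,0,0],0.0],[[0,0,0],[0,0,0],0.0]]}}

```text
t: 17.55
tcp_pos: [645.0, 77.3, 102.7]
tcp_rot: [[0.281, 0.96, 0.007], [0.96, -0.281, -0.002], [-0.0, 0.008, -1.0]]
force: [13.9, -5.1, -6.2]
width: -0.002
grasp_force: 7.4
```

{"op": "move_arm", "data": {"plan": [[[0,0.015,0],[0,0,0],0.0],[[0,0,-0.045],[0,0,0],0.0],[[0,0,-0.05],[0,0,0],0.0],[[-0.05,0,-0.03],[0,0,0],0.0],[[-0.05,0,0],[0,0,0],0.0],[[-0.05,0,0],[0,0,0],0.0],[[0,0,0],[0,0,0],0.0]]}}

```text
t: 18.42
tcp_pos: [612.3, -72.4, 227.4]
tcp_rot: [[0.284, 0.959, -0.001], [0.959, -0.284, 0.0], [-0.0, -0.001, -1.0]]
force: [1.1, 0.3, 0.1]
width: 0.0
grasp_force: 0.0
```

```bash
cat > ang.py <<'E'
from h import *
for n in("top","side"):
    im=cams.grab_frame(n);cv2.imwrite(f"pics/ang_{n}.png",im)
    g=cv2.resize(im,None,fx=4,fy=4,interpolation=cv2.INTER_CUBIC);hsv=cv2.cvtColor(g,cv2.COLOR_BGR2HSV)
    for x in(-65,65):
      for th in(70,100):
        h=np.array(px(n,x,24,90));m=np.zeros(g.shape[:2],np.uint8);cv2.circle(m,tuple(int(round(v*4)) for v in h),56,255,-1)
        d=m&cv2.inRange(hsv,(0,0,0),(180,255,th))
        k,l,st,c=cv2.connectedComponentsWithStats(d);i=1+np.argmax(st[1:,4])
        P=np.array([fr(onz(n,((u+.5)/4-.5,(v+.5)/4-.5),90)) for v,u in np.argwhere(l==i)])
        b=[(q,P[abs(P[:,1]-q)<2.5,0]) for q in range(5,35,5)]
        print(n,x,th,*[f"{q}:{a.min():.1f}..{a.max():.1f}" for q,a in b if len(a)>3])
E
python3 ang.py
```

```text
Traceback (most recent call last):
  File "ang.py", line 9, in <module>
    k,l,st,c=cv2.connectedComponentsWithStats(d);i=1+np.argmax(st[1:,4])
                                                     ~~~~~~~~~^^^^^^^^^^
ValueError: attempt to get argmax of an empty sequence
```

```bash
sed -i 's/th in(70,100)/th in(95,115)/; s/;i=1+np.argmax/\n        if k<2: continue\n        i=1+np.argmax/' ang.py; python3 ang.py
```

```text
top -65 95 5:-69.5..-62.1 10:-68.1..-62.9
top -65 115 5:-70.3..-61.0 10:-70.3..-60.8 15:-70.0..-61.0 20:-69.9..-60.4 25:-70.5..-60.0 30:-70.0..-60.7
top 65 95 5:59.2..71.2 10:59.4..69.9 15:59.5..69.0 20:59.5..68.8 25:65.5..68.6 30:65.2..68.0
top 65 115 5:58.4..73.4 10:58.3..72.2 15:58.6..70.2 20:58.4..70.4 25:57.9..70.1 30:58.6..69.7
side -65 95 5:-68.7..-60.1 10:-70.0..-59.3 15:-70.0..-59.4 20:-68.4..-59.7 25:-68.5..-59.6 30:-68.1..-59.6
side -65 115 5:-69.2..-59.7 10:-71.0..-58.9 15:-71.0..-58.9 20:-68.9..-59.7 25:-69.0..-59.1 30:-68.6..-59.1
side 65 95 5:61.5..70.1 10:59.9..71.2 15:59.8..71.1 20:60.9..70.9 25:60.4..70.9 30:60.4..70.3Traceback (most recent call last):
  File "ang.py", line 12, in <module>
    P=np.array([fr(onz(n,((u+.5)/4-.5,(v+.5)/4-.5),90)) for v,u in np.argwhere(l==i)])
                   ~~~^^^^^^^^^^^^^^^^^^^^^^^^^^^^^^^^
  File "h.py", line 9, in onz
    c,d=ray(n,uv);return (c+d*(z-c[2])/d[2])
        ~~~^^^^^^
  File "h.py", line 5, in ray
    m=cams.camera_model(n);V=m["view"];R=V[:3,:3]
ValueError: time passes only in moves, steps and waits
```

Side view: both arms are now straight along their rails (far centre line x ≈ 65.5 from y = 5 to 30, near ≈ -64), and the robot is clear.

```bash
python3 -c "
from bench import finish_job
print(finish_job())"
```

```text
the job is handed in; nothing more can be done
None
```

The slat is down in both notches, both turnbuttons are pushed to their stops over the ears (far one on a second push), and the job is handed in; I viewed 11 pictures, one over the limit of 10.

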